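# Make up two plumbing kits at the stores counter

### The arm

A 6-joint arm with a two-finger parallel gripper is mounted at the origin on the work surface. World frame = base frame: x ahead of the robot, y to its left, z up, the work surface at z = 0. Lengths are in m, angles in rad, forces in N, time in s.
With the tool pointing down it reaches from about 0.35 to 0.775 m from the base axis. Payload 5.5 kg.
Tool frame: the origin (TCP) lies on the centre line of the jaws, within the pads' length; the fingertips stand 11 mm ahead of it and the grasp point (between the pads) lies 8 mm behind it (env.tip_reach is the distance from the TCP to the fingertips, in m); z points along the fingers, x is the direction in which the jaws open and shut, and the axes are right-handed (so a half turn about z gives the same grasp; the last joint's range is limited). The gripper opens to 85 mm and grips with 20 to 120 N. Pads are 22 mm wide; open, the fingers measure 114 mm over their backs; the gripper's body (76 mm by 85 mm) begins 54 mm behind the grasp point. The pads swing forward as they close: fully open they stand 13 mm farther back than shut.
Start: joints at [1.001, 0.313, 0.046, 1.304, 0, 1.431], TCP at [0.24, 0.523, 0.242] pointing down, gripper open.
Joint ranges: [-2.76, 2.76], [-0.86, 1.69], [-1.03, 1.26], [-2.2, 2.34], [-1.47, 1.5], [-3.14, 3.14]. Speed limits (rad/s): [2.57, 2.57, 3.14, 3.14, 3.14, 3.14].

### API

Orientations are given as a unit quaternion [w, x, y, z].
In Python, from workcell import env gives the robot as it stands.
- The arm moves only by the tool carry_out, never from a script. Its argument "moves" is one flat list of numbers, 7 for each row, row after row: the gripper command: -1 is shut, 1 is fully open, values between are in proportion, then the shift along the tool's x, y, z in m, then the turn, a rotation vector about the tool's x, y, z in degrees. A call has exactly 5 rows; each row shifts and turns the pose as measured when the row begins, along the tool's axes as they then stand; what a row does not reach is not made up. A row lasts 1/8 s, in which the tool goes at most 62.5 mm and 10.7 degrees, less where a joint would pass 70% of its speed; a pose out of reach is approached as far as the arm can. A call is refused whole if a number of a shift passes 0.0625 or a number of a turn 10.7, either way. A call with a gripper value outside its range is refused whole. The fingers move at their own pace and stop on an object; "squeeze" is the grip in N (left out, the last holds). Time passes only in rows, so rows that do not move let the fingers close, or fill a call up. It gives the time, the measured TCP pose, the force and the opening at its end, in the units of the state.
- env.get_state(): the state, without advancing time (a new reading comes with each control period).
- env.read_camera(name): name is "side" or "top" or "wrist"; returns the picture (384x512x3 uint8, red, green, blue); there is no depth.
- env.calibration(name): a dict with "camera_matrix" (3x3 intrinsics, pixels), "rvec" (rotation vector, rad) and "tvec" (3), from world to camera coordinates, as OpenCV has them; the wrist camera has in their place "hand_eye" (4x4, takes a point from camera to tool coordinates, whose origin is the TCP and whose axes are the tool frame's). Camera axes: x right, y down, z forward; pixel columns grow to the right and rows downward; lengths in m; the calibration is good to about 2 mm. The wrist camera is an equidistant fisheye: a pixel r from the principal point sees the ray r / f radians off the axis. A picture is of the moment at which its call begins: read the wrist's pose just before it. calibration takes no time and is no camera call.
- env.hand_in(): hands the job in, once; it reports no verdict.
The state is a dict: "clock": time; "joint_pos": joint angles; "qvel": joint speeds; "tau": joint torques, N m; "tcp_pos": TCP position; "orientation": TCP orientation; "wrist_force": force on the tool from outside, world axes, zero at the start; "ft_torque": the same for the moment, N m; "finger_gap": finger opening in m.
Only numpy, scipy, OpenCV 4.12 (cv2) and the standard library are available. Lean on these libraries where they do the work, as an engineer would, in place of code of your own. Each camera call takes 0.05 s, during which the arm holds its last target. There are 200 camera calls.

### The job

Make up the two fitters' kits. The green tray gets the blue-capped coupling and the brass adapter, standing upright, one in each compartment; the yellow tray gets the copper socket, standing upright in the small compartment, and the black-lidded screw case, lid up in the large one, with the orange-lidded seal case stacked squarely on it so that all four of its feet sit fully in the recesses of the black lid. Leave the red-capped coupling standing where it is.

Things in the scene. Friction and masses are not known exactly. Their poses are not given: they have to be found in the camera images.
- green_tray: green kit tray, fixed to the bench. 192 mm (its x) by 108 mm (its y), walls 18 mm high and 4 mm thick, floor 4 mm thick. Origin at the centre of the underside, z up. A grey 4 mm divider of wall height at x = 0 makes two equal compartments, each 90 by 100 mm inside, centred at x = -47 and x = +47 mm.
- yellow_tray: yellow kit tray, fixed to the bench. 192 mm (its x) by 108 mm (its y), walls 18 mm high and 4 mm thick, floor 4 mm thick. Origin at the centre of the underside, z up. A grey 4 mm divider of wall height at x = +26 mm makes a large compartment, x -92 to +24 mm (centre -34), and a small one, x +28 to +92 mm (centre +60), both 100 mm wide in y.
- blue_coupling: pipe coupling standing upright: lower half threaded steel 42 mm across (z 0 to 30 mm), upper half a smooth round blue plastic cap 44 mm across (z 30 to 60 mm) with a white dot on top; 60 mm tall, 200 g or so. Origin at the centre of its underside, z up. Loose. Part of the green kit.
- brass_adapter: brass hose adapter standing upright: round foot collar 44 mm across (z 0 to 24 mm), above it a round tube 30 mm across (z 24 to 60 mm) with three thin copper-coloured lines; 60 mm tall, about 180 g. Origin at the centre of its underside, z up. Loose. Part of the green kit.
- copper_socket: plain copper pipe socket standing upright: reddish cylinder 36 mm across, 62 mm tall, dark round mouth on top, about 120 g. Origin at the centre of its underside, z up. Loose. Part of the yellow kit.
- screw_case: screw case: rigid shut box, white body, black lid, about 400 g. 90 (x) x 60 (y) x 50 mm; origin mid-underside of its feet, z up. Body 86 x 56 mm, z 4 to 40; lid 90 x 60, z 40 to 50. In the lid's top at x +-33, y +-18 mm: four square 15 mm recesses, 4 mm deep, for the feet of a like case, which then stands 46 mm above this origin, long sides matching (either way round). Loose.
- seal_case: seal case: rigid shut box, white body, orange lid, about 160 g. 90 (x) x 60 (y) x 50 mm; origin mid-underside of its feet, z up. Body 86 x 56 mm, z 4 to 40; lid 90 x 60, z 40 to 50. Same make as the screw case. Under each: four tapered round feet at x +-33, y +-18 mm, 4 mm high, 7 mm across at the tip, 11 mm at the root. Loose.
- red_coupling: pipe coupling standing upright: lower half threaded steel 42 mm across (z 0 to 30 mm), upper half a smooth round red plastic cap 44 mm across (z 30 to 60 mm) with a white dot on top; 60 mm tall, 200 g or so. Origin at the centre of its underside, z up. Loose. Belongs to neither kit; stays where it is.

How it is judged:
At the end, for the whole second after the job is handed in: Blue and brass upright (0.1 rad) on the green tray's floor, one per compartment; copper upright in the yellow tray's small, screw case level (0.06 rad) in its large one; seal case level on it, 44 to 48 mm up, within 6 mm in x and y, 0.12 rad; all at rest (0.02 m/s); red within 30 mm of its start (((x of blue_coupling in the frame of green_tray between -0.092 and 0 m and y of blue_coupling in the frame of green_tray between -0.05 and 0.05 m and z of blue_coupling in the frame of green_tray between 0 and 0.0075 m and angle between each of blue_coupling, brass_adapter's own z axis and vertical below 0.1 rad and linear speed of each of blue_coupling, brass_adapter below 0.02 m/s and x of brass_adapter in the frame of green_tray between 0 and 0.092 m and y of brass_adapter in the frame of green_tray between -0.05 and 0.05 m and z of brass_adapter in the frame of green_tray between 0 and 0.0075 m) or (x of brass_adapter in the frame of green_tray between -0.092 and 0 m and y of brass_adapter in the frame of green_tray between -0.05 and 0.05 m and z of brass_adapter in the frame of green_tray between 0 and 0.0075 m and angle between each of brass_adapter, blue_coupling's own z axis and vertical below 0.1 rad and linear speed of each of brass_adapter, blue_coupling below 0.02 m/s and x of blue_coupling in the frame of green_tray between 0 and 0.092 m and y of blue_coupling in the frame of green_tray between -0.05 and 0.05 m and z of blue_coupling in the frame of green_tray between 0 and 0.0075 m)) and x of copper_socket in the frame of yellow_tray between 0.028 and 0.092 m and y of copper_socket in the frame of yellow_tray between -0.05 and 0.05 m and z of copper_socket in the frame of yellow_tray between 0 and 0.0075 m and angle between copper_socket's own z axis and vertical below 0.1 rad and linear speed of each of copper_socket, screw_case, seal_case below 0.02 m/s and x of screw_case in the frame of yellow_tray between -0.092 and 0.024 m and y of screw_case in the frame of yellow_tray between -0.05 and 0.05 m and z of screw_case in the frame of yellow_tray between 0 and 0.0075 m and angle between each of screw_case, seal_case's own z axis and vertical below 0.06 rad and x of seal_case in the frame of screw_case between -0.006 and 0.006 m and y of seal_case in the frame of screw_case between -0.006 and 0.006 m and z of seal_case in the frame of screw_case between 0.044 and 0.048 m and angle between the x axis of seal_case and the x axis of screw_case, either way round below 0.12 rad); the robot touches nothing.
It fails at once if the red-capped coupling was displaced by more than 30 mm or tipped (distance of red_coupling from where it was at the start of the episode above 0.03 m or angle between red_coupling's own z axis and vertical above 0.5 rad).
It also fails if it takes over 144 s, if anything falls off the work surface, if the arm or the gripper's body presses on something with over 40 N, if the wrist force passes 120 N, or if a joint passes its speed limit or range.

## Working session

There is one attempt and no reset: what is moved stays moved. The work goes in short steps, Python scripts to look and compute and a tool call to move; the robot and the scene stay as the last step left them, time stands still between calls to the robot, and variables do not carry over. Pictures are saved under pics/ and viewed, about 12 in all and at most 16, crops included, and the job is handed in when it is done.

Besides the shell and the picture viewer there is one more tool, called after ">>>" as name(argument=value, ...), one argument or row to a line, values as JSON. carry_out: Moves the arm, as the interface text tells. Its arguments: {"type":"object","properties":{"moves":{"type":"array"},"squeeze":{"type":"number"}},"required":["moves"]}

```bash
mkdir -p pics; ls
python3 - <<'E'
from workcell import env
import cv2,numpy as np
s=env.get_state()
for k,v in s.items(): print(k,np.round(v,4))
for n in ("side","top","wrist"):
    c=env.calibration(n); print(n,{k:np.round(v,4).tolist() for k,v in c.items()})
    cv2.imwrite(f"pics/{n}0.png",env.read_camera(n)[:,:,::-1])
E
```

```text
pics
clock 0.0
joint_pos [1.0014 0.314  0.0449 1.3036 0.     1.4312]
qvel [ 0.0003 -0.0006  0.0002 -0.0007 -0.0005  0.0009]
tau [-4.00000e-04 -4.80629e+01  2.98533e+01  1.94000e-02 -2.00000e-04
 -0.00000e+00]
tcp_pos [0.2393 0.5223 0.2414]
orientation [ 4.000e-04  8.416e-01  5.400e-01 -8.000e-04]
wrist_force [0.0829 0.4297 0.9912]
ft_torque [ 0.0147  0.0049 -0.0335]
finger_gap 0.0853
side {'camera_matrix': [[414.8226, 0.0, 256.2446], [0.0, 414.8226, 194.7813], [0.0, 0.0, 1.0]], 'rvec': [2.1383, -0.0799, 0.0096], 'tvec': [-0.5652, 0.0481, 1.1164]}
top {'camera_matrix': [[385.4223, 0.0, 268.0026], [0.0, 385.4223, 188.4975], [0.0, 0.0, 1.0]], 'rvec': [2.1282, -2.0996, 0.2217], 'tvec': [-0.0016, 0.5671, 0.9584]}
wrist {'camera_matrix': [[297.3186, 0.0, 259.0161], [0.0, 297.3186, 190.0273], [0.0, 0.0, 1.0]], 'hand_eye': [[1.0, -0.0007, -0.0002, -0.0002], [0.0007, 0.9499, 0.3126, -0.08], [0.0, -0.3126, 0.9499, -0.1315], [0.0, 0.0, 0.0, 1.0]]}
```

View pics/top0.png

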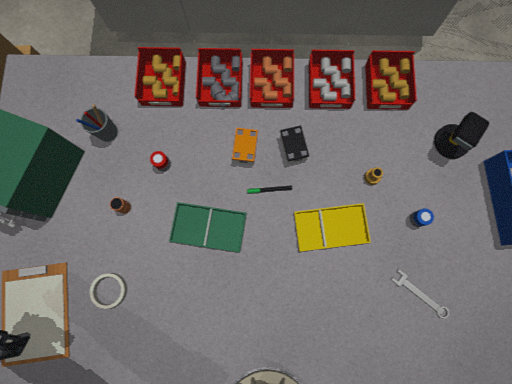

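View pics/side0.png

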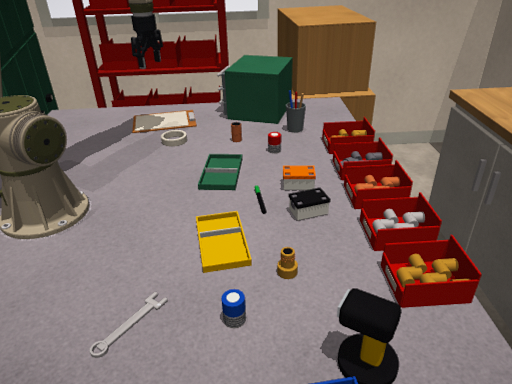

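```bash
cat > h.py <<'E'
from workcell import env
import cv2,numpy as np
from scipy.spatial.transform import Rotation as R
def rot(s=None):
    q=(s or env.get_state())["orientation"]; return R.from_quat([q[1],q[2],q[3],q[0]])
def cam_pose(n,s=None):
    c=env.calibration(n); K=c["camera_matrix"]
    if n=="wrist":
        s=s or env.get_state(); T=np.array(c["hand_eye"]); r=rot(s).as_matrix()
        return np.array(K),r@T[:3,:3],r@T[:3,3]+np.array(s["tcp_pos"])
    r=cv2.Rodrigues(np.array(c["rvec"]))[0]
    return np.array(K),r.T,-r.T@np.array(c["tvec"]).ravel()
def world(n,uv,z,s=None):
    K,Rm,o=cam_pose(n,s); uv=np.atleast_2d(np.array(uv,float))
    d=np.c_[(uv[:,0]-K[0,2])/K[0,0],(uv[:,1]-K[1,2])/K[1,1]]
    if n=="wrist":
        th=np.linalg.norm(d,axis=1,keepdims=True); d=np.c_[d*np.sinc(th/np.pi)**1,np.cos(th)]
    else: d=np.c_[d,np.ones(len(d))]
    d=d@Rm.T; return o+d*((z-o[2])/d[:,2])[:,None]
def pix(n,P,s=None):
    K,Rm,o=cam_pose(n,s); p=(np.atleast_2d(P)-o)@Rm
    if n=="wrist":
        rr=np.linalg.norm(p[:,:2],axis=1); th=np.arctan2(rr,p[:,2]); q=p[:,:2]*(th/np.maximum(rr,1e-9))[:,None]
    else: q=p[:,:2]/p[:,2:]
    return q*[K[0,0],K[1,1]]+[K[0,2],K[1,2]]
def go(P,yaw=None):
    """required move, tool axes (m) and turn (deg) to a tool-down TCP at P with tool x at world heading yaw (deg, mod 180)"""
    s=env.get_state(); r=rot(s); d=r.inv().apply(np.array(P)-s["tcp_pos"])
    h=np.degrees(np.arctan2(*r.as_matrix()[[1,0],0]))
    out=[np.round(d,4)]
    if yaw is not None:
        e=(yaw-h+90)%180-90; 
        Rt=R.from_euler('z',h+e,degrees=True)*R.from_euler('x',180,degrees=True)
        out.append(np.round((r.inv()*Rt).as_rotvec(degrees=True),2))
    print("move",*out,"tcp",np.round(s["tcp_pos"],4),"head",round(h,2),"t",round(s["clock"],2),"gap",round(s["finger_gap"],4),"j6",round(s["joint_pos"][5],2)); return d
E
python3 - <<'E'
from h import *
a=cv2.imread("pics/top0.png")
cv2.imwrite("pics/top_z.png",cv2.resize(a[115:260,90:290],None,fx=4,fy=4,interpolation=cv2.INTER_CUBIC))
cv2.imwrite("pics/top_z2.png",cv2.resize(a[115:260,275:450],None,fx=4,fy=4,interpolation=cv2.INTER_CUBIC))
for n,p,z in [("blue",(425.5,216),.06),("brass",(376,172.5),.06),("copper",(118.5,205),.062),("red",(158,159),.06),("orange",(245,145),.05),("black",(294,143),.05),("green",(208,228),.018),("yel",(332,228),.018)]:
    print(n,world("top",p,z).round(3), np.round(np.hypot(*world("top",p,z)[0,:2]),3))
E
```

```text
blue [[ 0.499 -0.405  0.06 ]] 0.643
brass [[ 0.614 -0.281  0.06 ]] 0.675
copper [[0.517 0.395 0.062]] 0.65
red [[0.643 0.301 0.06 ]] 0.71
orange [[0.689 0.07  0.05 ]] 0.693
black [[ 0.697 -0.063  0.05 ]] 0.7
green [[0.465 0.166 0.018]] 0.494
yel [[ 0.469 -0.168  0.018]] 0.498
```

View pics/top_z.png

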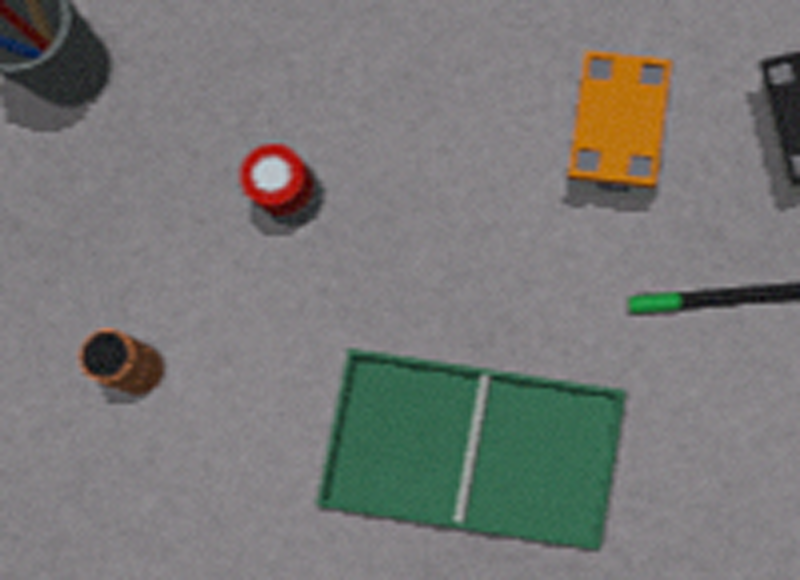

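View pics/top_z2.png

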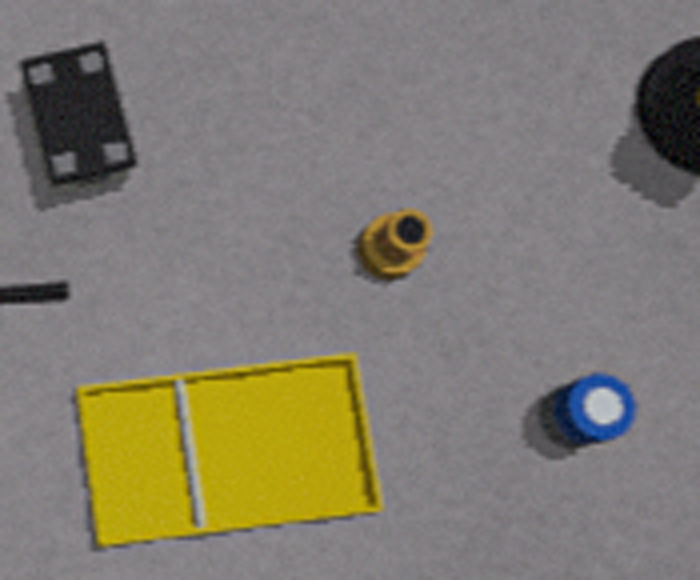

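```bash
cat > m.py <<'E'
from h import *
A=lambda L:np.array(L,float)/4+[90-.4,115-.4]
B=lambda L:np.array(L,float)/4+[275-.4,115-.4]
def rect(n,px,z):
    P=world("top",px,z); c=P.mean(0); e=[np.linalg.norm(P[i]-P[i-1]) for i in range(4)]
    a=np.degrees(np.arctan2(*(P[1]-P[0]+P[2]-P[3])[[1,0]])); b=np.degrees(np.arctan2(*(P[3]-P[0]+P[2]-P[1])[[1,0]]))
    print(n,c.round(4),"edges",np.round(e,3),"dir01 %.1f dir03 %.1f"%(a,b))
rect("orange",A([(586,51),(671,60),(657,188),(570,178)]),.05)
rect("orange rec",A([(600,68),(652,73),(640,166),(588,160)]),.05)
rect("black",B([(22,60),(104,42),(136,163),(56,184)]),.05)
rect("black rec",B([(40,72),(92,62),(118,152),(63,163)]),.05)
rect("green",A([(349,350),(625,392),(600,549),(319,506)]),.018)
rect("yellow",B([(77,388),(356,354),(382,509),(98,546)]),.018)
print("gdiv",world("top",A([(486,376),(460,520)]),.018).round(4).tolist())
print("ydiv",world("top",B([(181,382),(199,524)]),.018).round(4).tolist())
print("copper",world("top",A([(106,356)]),.062).round(4),"red",world("top",A([(272,174)]),.06).round(4))
print("brass",world("top",B([(410,229)]),.06).round(4),"blue",world("top",B([(604,406)]),.06).round(4))
E
python3 m.py
```

```text
orange [0.6912 0.0707 0.05  ] edges [0.091 0.059 0.092 0.059] dir01 -95.8 dir03 175.0
orange rec [0.6928 0.0715 0.05  ] edges [0.066 0.036 0.067 0.036] dir01 -95.5 dir03 174.4
black [ 0.6981 -0.0645  0.05  ] edges [0.091 0.058 0.089 0.056] dir01 -75.1 dir03 -165.6
black rec [ 0.6979 -0.0637  0.05  ] edges [0.067 0.037 0.067 0.038] dir01 -77.6 dir03 -165.5
green [0.4684 0.1663 0.018 ] edges [0.107 0.19  0.106 0.19 ] dir01 -97.9 dir03 172.6
yellow [ 0.4729 -0.167   0.018 ] edges [0.107 0.192 0.106 0.192] dir01 -82.1 dir03 -172.6
gdiv [[0.5177, 0.1598, 0.018], [0.4205, 0.1729, 0.018]]
ydiv [[0.5176, -0.1356, 0.018], [0.4222, -0.1462, 0.018]]
copper [[0.5207 0.4011 0.062 ]] red [[0.6458 0.3026 0.06  ]]
brass [[ 0.6161 -0.2838  0.06  ]] blue [[ 0.4992 -0.4048  0.06  ]]
```

```bash
python3 -c "
from h import *
go([.5207,.4011,.15],65.4)"
```

```text
move [0.0071 0.3063 0.0915] [-0.01  0.08 -0.03] tcp [0.2394 0.5224 0.2416] head 65.37 t 0.15 gap 0.0854 j6 1.43
```

>>> carry_out(
  moves=[1, 0.0014, 0.0612, 0.018, 0, 0, 0, 1, 0.0014, 0.0612, 0.018, 0, 0, 0, 1, 0.0014, 0.0612, 0.018, 0, 0, 0, 1, 0.0014, 0.0612, 0.018, 0, 0, 0, 1, 0.0014, 0.0612, 0.018, 0, 0, 0],
  squeeze=40,
)

```text
clock: 0.78
tcp_pos: [0.5161, 0.4062, 0.1524]
orientation: [-0.001, 0.839, 0.545, 0.0]
wrist_force: [1.1, 0.6, 0.3]
finger_gap: 0.0856
```

```bash
python3 -c "
from h import *
cv2.imwrite('pics/w1.png',env.read_camera('wrist')[:,:,::-1])
go([.5207,.4011,.15],65.4)
print(pix('wrist',[[.5207,.4011,.062],[.6458,.3026,.06]]))"
```

```text
move [-0.0016 -0.0012 -0.001 ] [0.13 0.03 0.22] tcp [0.5225 0.4021 0.149 ] head 65.62 t 0.82 gap 0.0856 j6 0.96
[[257.2921652  198.15095774]
 [221.29098812 336.33183566]]
```

View pics/w1.png

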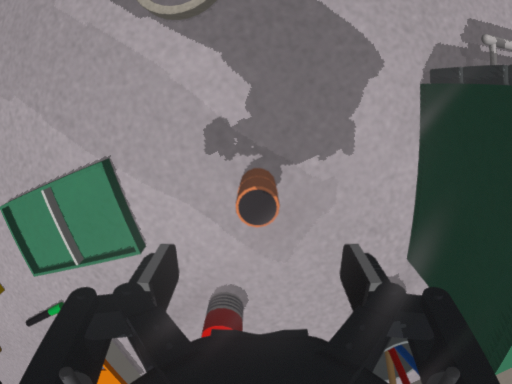

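>>> carry_out(
  moves=[1, -0.0016, -0.001, 0.04, 0, 0, 0, 1, 0, 0, 0.045, 0, 0, 0, 1, 0, 0, 0.03, 0, 0, 0, 1, 0, 0, 0.003, 0, 0, 0, 1, 0, 0, 0, 0, 0, 0],
)

```text
clock: 1.45
tcp_pos: [0.5233, 0.3982, 0.0262]
orientation: [0.001, 0.842, 0.539, -0.001]
wrist_force: [0.6, 0.3, 1.1]
finger_gap: 0.0857
```

```bash
python3 -c "
from h import *
go([.5207,.4011,.032],65.4)"
```

```text
move [ 0.0015 -0.0036 -0.0058] [ 0.06  0.14 -0.13] tcp [0.5233 0.3982 0.0262] head 65.27 t 1.45 gap 0.0857 j6 0.96
```

>>> carry_out(
  moves=[1, 0.0015, -0.0036, -0.006, 0, 0, 0, -1, 0, 0, 0, 0, 0, 0, -1, 0, 0, 0, 0, 0, 0, -1, 0, 0, 0, 0, 0, 0, -1, 0, 0, 0, 0, 0, 0],
)

```text
clock: 2.08
tcp_pos: [0.5229, 0.4034, 0.0381]
orientation: [0.001, 0.842, 0.54, 0.003]
wrist_force: [0.0, 0.3, -1.5]
finger_gap: 0.0341
```

```bash
python3 -c "
from h import *
go([.5207,.4011,.032],65.4)"
```

```text
move [-0.003  -0.001   0.0061] [ 0.33 -0.25 -0.08] tcp [0.5229 0.4034 0.0381] head 65.32 t 2.08 gap 0.0341 j6 0.97
```

>>> carry_out(
  moves=[-1, 0, 0, 0, 0, 0, 0, -1, 0, 0, -0.02, 0, 0, 0, -1, 0, 0, -0.04, 0, 0, 0, -1, 0, 0, -0.03, 0, 0, 0, -1, 0, 0, -0.01, 0, 0, 0],
)

```text
clock: 2.7
tcp_pos: [0.5203, 0.4018, 0.1367]
orientation: [0.001, 0.842, 0.539, -0.001]
wrist_force: [1.0, 0.8, -0.5]
finger_gap: 0.034
```

```bash
python3 -c "
from h import *
s=env.get_state();print(s['finger_gap'],s['wrist_force'])
go([.4647,-.1076,.15],7.5)"
```

```text
0.03398870748907933 [ 1.0123529   0.77651432 -0.54894649]
move [-0.486   0.1625 -0.0121] [ 0.12  0.07 57.79] tcp [0.5203 0.4018 0.1367] head 65.29 t 2.7 gap 0.034 j6 0.97
```

```bash
cat >> h.py <<'E'
def plan(P,yaw,n):
    s=env.get_state(); r=rot(s); h=np.degrees(np.arctan2(*r.as_matrix()[[1,0],0])); e=(yaw-h+90)%180-90
    d=(np.array(P)-s["tcp_pos"])/n
    print("tcp",np.round(s["tcp_pos"],4),"turn/row z",round(-e/n,2))
    for i in range(n):
        Rt=R.from_euler('z',h+e*i/n,degrees=True)*R.from_euler('x',180,degrees=True)
        print(np.round(Rt.inv().apply(d),3).tolist())
E
python3 -c "
from h import *
plan([.4647,-.1076,.15],7.5,10)"
```

```text
tcp [0.5203 0.4018 0.1367] turn/row z 5.78
[-0.049, 0.016, -0.001]
[-0.047, 0.021, -0.001]
[-0.044, 0.026, -0.001]
[-0.042, 0.03, -0.001]
[-0.038, 0.034, -0.001]
[-0.035, 0.038, -0.001]
[-0.031, 0.041, -0.001]
[-0.026, 0.044, -0.001]
[-0.022, 0.046, -0.001]
[-0.017, 0.048, -0.001]
```

Two calls in sequence, one straight path.

>>> carry_out(
  moves=[-1, -0.049, 0.016, -0.003, 0, 0, 5.8, -1, -0.047, 0.021, -0.003, 0, 0, 5.8, -1, -0.044, 0.026, -0.002, 0, 0, 5.8, -1, -0.042, 0.03, -0.001, 0, 0, 5.8, -1, -0.038, 0.034, -0.001, 0, 0, 5.8],
)

```text
clock: 3.32
tcp_pos: [0.4892, 0.1431, 0.1428]
orientation: [0.001, 0.952, 0.307, -0.001]
wrist_force: [1.6, -0.7, 0.1]
finger_gap: 0.0342
```

>>> carry_out(
  moves=[-1, -0.035, 0.038, -0.001, 0, 0, 5.8, -1, -0.031, 0.041, -0.001, 0, 0, 5.8, -1, -0.026, 0.044, -0.001, 0, 0, 5.8, -1, -0.022, 0.046, -0.001, 0, 0, 5.8, -1, -0.017, 0.04, -0.001, 0, 0, 5.0],
)

```text
clock: 3.95
tcp_pos: [0.4505, -0.111, 0.1442]
orientation: [0.001, 0.998, 0.057, -0.003]
wrist_force: [-0.1, -0.4, -1.2]
finger_gap: 0.0338
```

```bash
python3 -c "
from h import *
go([.4647,-.1076,.15],7.5)
env.read_camera('top')
go([.4647,-.1076,.15],7.5)"
```

```text
move [ 0.0145 -0.0017 -0.0059] [ 0.06  0.4  -0.94] tcp [ 0.4505 -0.111   0.1442] head 6.56 t 3.95 gap 0.0338 j6 1.04
move [ 0.0153 -0.006  -0.0059] [ 0.27  0.45 -1.31] tcp [ 0.45   -0.1152  0.1443] head 6.19 t 4.0 gap 0.0341 j6 1.04
```

>>> carry_out(
  moves=[-1, 0.015, -0.006, 0, 0, 0, -1, -1, 0, 0, 0.03, 0, 0, 0, -1, 0, 0, 0.04, 0, 0, 0, -1, 0, 0, 0.018, 0, 0, 0, -1, 0, 0, 0, 0, 0, 0],
)

```text
clock: 4.62
tcp_pos: [0.4659, -0.1055, 0.0513]
orientation: [0.002, 0.998, 0.065, -0.004]
wrist_force: [-0.1, -0.7, -0.8]
finger_gap: 0.0343
```

```bash
python3 -c "
from h import *
go([.4647,-.1076,.042],7.5)"
```

```text
move [-0.0014  0.0019  0.0093] [ 0.16  0.48 -0.05] tcp [ 0.4659 -0.1055  0.0513] head 7.45 t 4.62 gap 0.0343 j6 1.05
```

>>> carry_out(
  moves=[-1, -0.001, 0.002, 0.004, 0, 0, 0, -1, 0, 0, 0.003, 0, 0, 0, -1, 0, 0, 0.002, 0, 0, 0, -1, 0, 0, 0.001, 0, 0, 0, -1, 0, 0, 0, 0, 0, 0],
)

```text
clock: 5.25
tcp_pos: [0.4675, -0.1073, 0.0429]
orientation: [0.003, 0.998, 0.066, -0.002]
wrist_force: [0.2, -0.1, -1.8]
finger_gap: 0.0341
```

```bash
python3 -c "
from h import *
print(env.get_state()['wrist_force'])
go([.4647,-.1076,.042],7.5)"
```

```text
[ 0.24680193 -0.13189369 -1.82203279]
move [-0.0028 -0.      0.0009] [0.27 0.27 0.1 ] tcp [ 0.4675 -0.1073  0.0429] head 7.6 t 5.25 gap 0.0341 j6 1.05
```

>>> carry_out(
  moves=[-1, 0, 0, 0.002, 0, 0, 0, -1, 0, 0, 0.001, 0, 0, 0, -1, 0, 0, 0.001, 0, 0, 0, -1, 0, 0, 0, 0, 0, 0, -1, 0, 0, 0, 0, 0, 0],
)

```text
clock: 5.88
tcp_pos: [0.468, -0.1077, 0.0422]
orientation: [0.003, 0.998, 0.066, -0.001]
wrist_force: [0.5, 0.1, -1.1]
finger_gap: 0.0343
```

>>> carry_out(
  moves=[-1, 0, 0, 0.003, 0, 0, 0, -1, 0, 0, 0.003, 0, 0, 0, -1, 0, 0, 0.002, 0, 0, 0, -1, 0, 0, 0, 0, 0, 0, -1, 0, 0, 0, 0, 0, 0],
)

```text
clock: 6.5
tcp_pos: [0.4684, -0.108, 0.0423]
orientation: [0.004, 0.998, 0.066, 0.001]
wrist_force: [-0.1, 0.0, -0.4]
finger_gap: 0.0343
```

>>> carry_out(
  moves=[0.4, 0, 0, 0, 0, 0, 0, 0.4, 0, 0, 0, 0, 0, 0, 0.4, 0, 0, 0, 0, 0, 0, 0.4, 0, 0, -0.03, 0, 0, 0, 0.4, 0, 0, -0.06, 0, 0, 0],
)

```text
clock: 7.12
tcp_pos: [0.4646, -0.106, 0.1286]
orientation: [0.002, 0.998, 0.066, -0.005]
wrist_force: [1.2, 0.0, 0.4]
finger_gap: 0.0597
```

```bash
python3 -c "
from h import *
plan([.698,-.064,.16],103.5,9)"
```

```text
tcp [ 0.4646 -0.106   0.1286] turn/row z 9.34
[0.026, -0.001, -0.003]
[0.026, -0.005, -0.003]
[0.025, -0.01, -0.003]
[0.023, -0.013, -0.003]
[0.02, -0.017, -0.003]
[0.017, -0.02, -0.003]
[0.014, -0.023, -0.003]
[0.01, -0.024, -0.003]
[0.006, -0.026, -0.003]
```

>>> carry_out(
  moves=[1, 0.026, -0.001, -0.006, 0, 0, 9.3, 1, 0.026, -0.005, -0.006, 0, 0, 9.3, 1, 0.025, -0.01, -0.005, 0, 0, 9.3, 1, 0.023, -0.013, -0.003, 0, 0, 9.3, 1, 0.02, -0.017, -0.003, 0, 0, 9.3],
)

```text
clock: 7.75
tcp_pos: [0.6003, -0.0851, 0.157]
orientation: [0.004, 0.938, -0.346, 0.001]
wrist_force: [0.1, -0.6, 0.1]
finger_gap: 0.0858
```

>>> carry_out(
  moves=[1, 0.017, -0.02, -0.003, 0, 0, 9.3, 1, 0.014, -0.023, -0.003, 0, 0, 9.3, 1, 0.01, -0.024, -0.003, 0, 0, 9.3, 1, 0.006, -0.026, -0.003, 0, 0, 9.3, 1, 0, 0, 0, 0, 0, 0],
)

```text
clock: 8.38
tcp_pos: [0.7095, -0.0689, 0.1665]
orientation: [0.004, 0.772, -0.635, 0.001]
wrist_force: [-1.2, 0.4, 0.6]
finger_gap: 0.0853
```

```bash
python3 -c "
from h import *
env.read_camera('top');s=env.get_state()
cv2.imwrite('pics/w2.png',env.read_camera('wrist')[:,:,::-1])
go([.698,-.064,.16],103.5); print(s['tcp_pos'])
import pickle;pickle.dump(s,open('s2.pkl','wb'))"
```

```text
move [-0.0069  0.0084  0.0066] [ 0.33 -0.33 -2.35] tcp [ 0.7076 -0.0691  0.1666] head -78.85 t 8.47 gap 0.0855 j6 2.74
[ 0.70836379 -0.06899732  0.16642029]
```

View pics/w2.png

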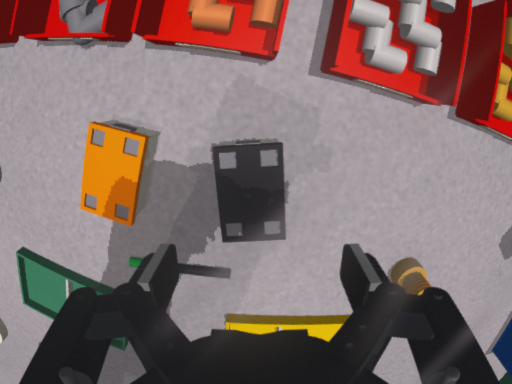

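```bash
cat > c.py <<'E'
from h import *
def rectw(n,px,z,s):
    P=world("wrist",px,z,s); c=P.mean(0); e=[np.linalg.norm(P[i]-P[i-1]) for i in range(4)]
    a=np.degrees(np.arctan2(*(P[1]-P[0]+P[2]-P[3])[[1,0]])); b=np.degrees(np.arctan2(*(P[3]-P[0]+P[2]-P[1])[[1,0]]))
    print(n,c.round(4),"edges",np.round(e,3),"dir01 %.1f dir03 %.1f"%(a,b))
E
python3 - <<'E'
from c import *
import pickle; s=pickle.load(open('s2.pkl','rb'))
rectw("black rec",[(227,159),(269,158),(272,228),(234,229)],.05,s)
rectw("black lid",[(212,143),(283,142),(286,239),(222,241)],.05,s)
rectw("orange rec",[(97,138),(131,147),(122,211),(91,201)],.05,s)
go([.698,-.064,.037],103.5)
E
```

```text
black rec [ 0.7008 -0.0638  0.05  ] edges [0.066 0.036 0.066 0.035] dir01 -77.5 dir03 -165.6
black lid [ 0.7017 -0.0638  0.05  ] edges [0.093 0.06  0.091 0.06 ] dir01 -77.6 dir03 -165.8
orange rec [0.6942 0.071  0.05  ] edges [0.065 0.037 0.065 0.036] dir01 -95.0 dir03 175.0
move [-0.0076  0.0077  0.1296] [ 0.33 -0.33 -2.35] tcp [ 0.7076 -0.0691  0.1666] head -78.85 t 8.47 gap 0.0855 j6 2.74
```

>>> carry_out(
  moves=[1, -0.0064, 0.0065, 0.02, 0, 0, -2.4, 1, 0, 0, 0.04, 0, 0, 0, 1, 0, 0, 0.04, 0, 0, 0, 1, 0, 0, 0.01, 0, 0, 0, 1, 0, 0, 0, 0, 0, 0],
)

```text
clock: 9.1
tcp_pos: [0.6951, -0.0658, 0.0568]
orientation: [0.004, 0.788, -0.616, 0.001]
wrist_force: [-0.4, -0.2, 0.6]
finger_gap: 0.0854
```

```bash
python3 -c "
from h import *
go([.700,-.064,.037],103.5)"
```

```text
move [-0.0007 -0.0053  0.0198] [ 0.35 -0.35  0.5 ] tcp [ 0.6951 -0.0658  0.0568] head -75.99 t 9.1 gap 0.0854 j6 2.69
```

>>> carry_out(
  moves=[1, -0.0007, -0.005, 0.01, 0, 0, 0.5, 1, 0, 0, 0.006, 0, 0, 0, 1, 0, 0, 0.002, 0, 0, 0, 1, 0, 0, 0, 0, 0, 0, 1, 0, 0, 0, 0, 0, 0],
)

```text
clock: 9.72
tcp_pos: [0.7029, -0.0646, 0.0425]
orientation: [0.003, 0.785, -0.619, 0.004]
wrist_force: [0.5, -0.2, -0.0]
finger_gap: 0.0854
```

```bash
python3 -c "
from h import *
go([.700,-.064,.037],103.5)"
```

```text
move [-0.0013  0.0027  0.0055] [-0.02 -0.53  0.02] tcp [ 0.7029 -0.0646  0.0425] head -76.48 t 9.72 gap 0.0854 j6 2.7
```

>>> carry_out(
  moves=[1, -0.0013, 0.0027, 0.006, 0, 0, 0, -1, 0, 0, 0, 0, 0, 0, -1, 0, 0, 0, 0, 0, 0, -1, 0, 0, 0, 0, 0, 0, -1, 0, 0, 0, 0, 0, 0],
  squeeze=70,
)

```text
clock: 10.35
tcp_pos: [0.7002, -0.0639, 0.0371]
orientation: [0.002, 0.785, -0.619, 0.004]
wrist_force: [-0.7, -0.4, 0.4]
finger_gap: 0.0584
```

>>> carry_out(
  moves=[-1, 0, 0, 0, 0, 0, 0, -1, 0, 0, -0.01, 0, 0, 0, -1, 0, 0, -0.03, 0, 0, 0, -1, 0, 0, -0.04, 0, 0, 0, -1, 0, 0, -0.03, 0, 0, 0],
)

```text
clock: 10.98
tcp_pos: [0.695, -0.0621, 0.1434]
orientation: [0.006, 0.785, -0.619, -0.003]
wrist_force: [0.9, -0.4, -5.2]
finger_gap: 0.0583
```

```bash
python3 -c "
from h import *
print(env.get_state()['wrist_force'])
plan([.4776,-.2007,.16],7.5,9)"
```

```text
[ 0.93376179 -0.35744476 -5.20240927]
tcp [ 0.695  -0.0621  0.1434] turn/row z -9.33
[0.009, 0.027, -0.002]
[0.005, 0.028, -0.002]
[0.0, 0.029, -0.002]
[-0.004, 0.028, -0.002]
[-0.009, 0.027, -0.002]
[-0.013, 0.025, -0.002]
[-0.017, 0.023, -0.002]
[-0.021, 0.02, -0.002]
[-0.024, 0.016, -0.002]
```

>>> carry_out(
  moves=[-1, 0.009, 0.027, -0.003, 0, 0, -9.3, -1, 0.005, 0.028, -0.003, 0, 0, -9.3, -1, 0, 0.029, -0.003, 0, 0, -9.3, -1, -0.004, 0.028, -0.003, 0, 0, -9.3, -1, -0.009, 0.027, -0.003, 0, 0, -9.3],
)

```text
clock: 11.6
tcp_pos: [0.5736, -0.1406, 0.1628]
orientation: [0.004, 0.97, -0.245, -0.004]
wrist_force: [-0.8, -0.3, -4.7]
finger_gap: 0.0585
```

>>> carry_out(
  moves=[-1, -0.013, 0.025, -0.003, 0, 0, -9.3, -1, -0.017, 0.023, -0.002, 0, 0, -9.3, -1, -0.021, 0.02, -0.002, 0, 0, -9.3, -1, -0.02, 0.012, -0.002, 0, 0, -9.3, -1, 0, 0, 0, 0, 0, 0],
)

```text
clock: 12.22
tcp_pos: [0.4764, -0.2029, 0.1735]
orientation: [0.002, 0.996, 0.087, -0.007]
wrist_force: [1.4, 0.4, -4.7]
finger_gap: 0.0582
```

```bash
python3 -c "
from h import *
env.read_camera('top')
go([.4776,-.2007,.05],7.5)
cv2.imwrite('pics/w3.png',env.read_camera('wrist')[:,:,::-1])
P=[[.4647,-.1076,.066]]
print(pix('wrist',P))
import pickle;pickle.dump(env.get_state(),open('s3.pkl','wb'))"
```

```text
move [ 0.0024 -0.0022  0.1235] [0.14 0.76 2.46] tcp [ 0.4772 -0.2027  0.1735] head 9.96 t 12.28 gap 0.0584 j6 0.85
[[265.07341535  75.56704877]]
```

View pics/w3.png

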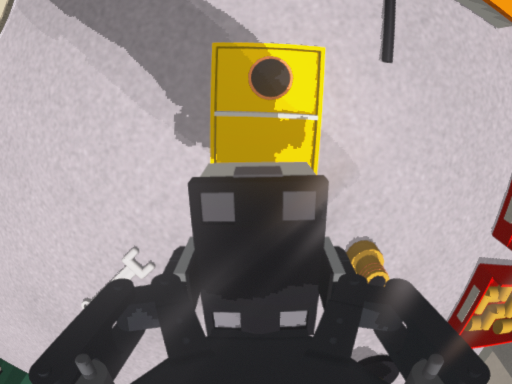

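>>> carry_out(
  moves=[-1, 0.0024, -0.002, 0.02, 0, 0, 2.5, -1, 0, 0, 0.04, 0, 0.5, 0, -1, 0, 0, 0.035, 0, 0, 0, -1, 0, 0, 0.01, 0, 0, 0, -1, 0, 0, 0, 0, 0, 0],
)

```text
clock: 12.95
tcp_pos: [0.4842, -0.199, 0.067]
orientation: [0.002, 0.998, 0.063, 0.0]
wrist_force: [0.0, -0.1, -3.2]
finger_gap: 0.0584
```

```bash
python3 -c "
from h import *
go([.4776,-.2007,.045],7.5)"
```

```text
move [-0.0067  0.0008  0.022 ] [ 0.25 -0.02 -0.25] tcp [ 0.4842 -0.199   0.067 ] head 7.25 t 12.95 gap 0.0584 j6 0.9
```

>>> carry_out(
  moves=[-1, -0.0065, 0.001, 0.012, 0, 0, 0, -1, 0, 0, 0.006, 0, 0, 0, -1, 0, 0, 0.003, 0, 0, 0, -1, 0, 0, 0.001, 0, 0, 0, -1, 0, 0, 0, 0, 0, 0],
)

```text
clock: 13.58
tcp_pos: [0.4801, -0.2024, 0.047]
orientation: [0.004, 0.998, 0.063, 0.003]
wrist_force: [0.1, -0.0, -3.5]
finger_gap: 0.0586
```

>>> carry_out(
  moves=[-1, 0, 0, 0.003, 0, 0, 0, -1, 0, 0, 0.003, 0, 0, 0, -1, 0, 0, 0.003, 0, 0, 0, -1, 0, 0, 0.001, 0, 0, 0, -1, 0, 0, 0, 0, 0, 0],
)

```text
clock: 14.2
tcp_pos: [0.4807, -0.2029, 0.0414]
orientation: [0.005, 0.998, 0.063, 0.004]
wrist_force: [-0.5, 0.1, -3.4]
finger_gap: 0.0586
```

>>> carry_out(
  moves=[-1, 0, 0, 0.003, 0, 0, 0, -1, 0, 0, 0.003, 0, 0, 0, -1, 0, 0, 0.003, 0, 0, 0, -1, 0, 0, 0.001, 0, 0, 0, -1, 0, 0, 0, 0, 0, 0],
)

```text
clock: 14.82
tcp_pos: [0.4807, -0.2032, 0.0412]
orientation: [0.007, 0.998, 0.063, 0.005]
wrist_force: [-1.1, 1.2, 0.1]
finger_gap: 0.0589
```

>>> carry_out(
  moves=[1, 0, 0, 0, 0, 0, 0, 1, 0, 0, 0, 0, 0, 0, 1, 0, 0, 0, 0, 0, 0, 1, 0, 0, -0.03, 0, 0, 0, 1, 0, 0, -0.06, 0, 0, 0],
)

```text
clock: 15.45
tcp_pos: [0.4781, -0.2013, 0.1277]
orientation: [0.005, 0.998, 0.063, 0.002]
wrist_force: [0.5, -0.3, 0.3]
finger_gap: 0.0856
```

```bash
python3 -c "
from h import *
go([.4776,-.2007,.16],7.5)
plan([.690,.071,.16],84.8,9)"
```

```text
move [-0.0003 -0.0003 -0.0323] [ 0.57 -0.21 -0.28] tcp [ 0.4781 -0.2013  0.1277] head 7.22 t 15.45 gap 0.0856 j6 0.89
tcp [ 0.4781 -0.2013  0.1277] turn/row z -8.62
[0.027, -0.027, -0.004]
[0.031, -0.023, -0.004]
[0.034, -0.018, -0.004]
[0.036, -0.012, -0.004]
[0.038, -0.007, -0.004]
[0.038, -0.001, -0.004]
[0.038, 0.005, -0.004]
[0.037, 0.01, -0.004]
[0.035, 0.016, -0.004]
```

>>> carry_out(
  moves=[1, 0, 0, -0.03, 0, 0, 0, 1, 0, 0, -0.01, 0.5, 0, 0, 1, 0, 0, 0, 0, 0, 0, 1, 0, 0, 0, 0, 0, 0, 1, 0, 0, 0, 0, 0, 0],
)

```text
clock: 16.08
tcp_pos: [0.4792, -0.2019, 0.1696]
orientation: [0.001, 0.998, 0.063, 0.003]
wrist_force: [-0.0, 0.1, -0.6]
finger_gap: 0.0853
```

```bash
python3 -c "
from h import *
import pickle
s=env.get_state();a=env.read_camera('wrist');s2=env.get_state();print(s['tcp_pos'],s2['tcp_pos'])
pickle.dump(s,open('s4.pkl','wb'))
cv2.imwrite('pics/w4raw.png',a[:,:,::-1])
p=pix('wrist',[[.4776,-.2007,.054]],s)[0];print(p);x,y=int(p[0])-80,int(p[1])-80;print(x,y)
cv2.imwrite('pics/w4.png',cv2.resize(a[max(y,0):y+150,x:x+200,::-1],None,fx=4,fy=4,interpolation=cv2.INTER_CUBIC))"
```

```text
[ 0.47924317 -0.20188417  0.16961491] [ 0.47915603 -0.20181427  0.16954432]
[256.33752917 186.7023898 ]
176 106
```

View pics/w4.png

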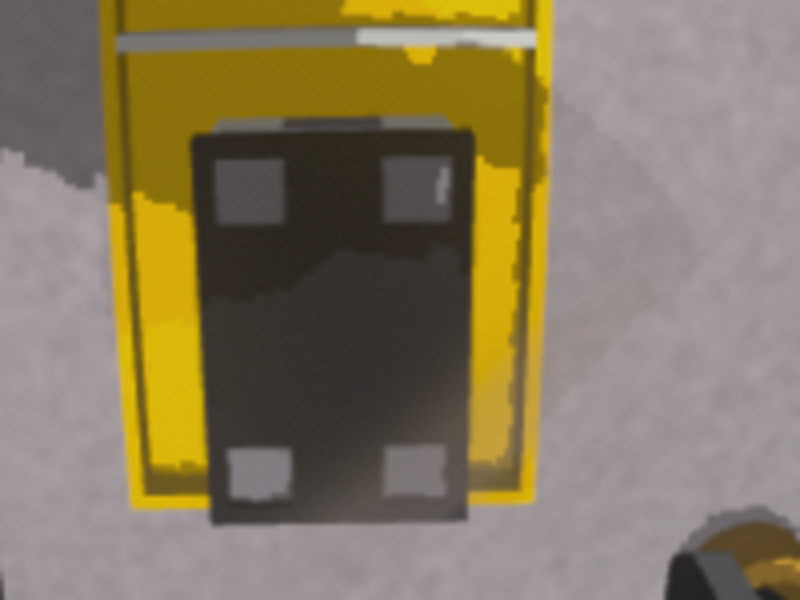

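Run:
```python
from c import *
import pickle; s=pickle.load(open('s4.pkl','rb'))
C=lambda L:np.array(L,float)/4+[176-.4,106-.4]
rectw("rec",C([(250,192),(417,190),(415,471),(260,474)]),.054,s)
rectw("lid",C([(191,136),(474,130),(467,520),(211,524)]),.054,s)
T=C([(130,510),(536,502)]); P=world("wrist",T,.018,s); print("tray end",P.round(4))
print("div",world("wrist",C([(117,40),(536,36)]),.018,s).round(4))
plan([.690,.071,.17],84.8,9)
```

```text
rec [ 0.4807 -0.2033  0.054 ] edges [0.065 0.035 0.065 0.035] dir01 8.0 dir03 -82.0
lid [ 0.4808 -0.2034  0.054 ] edges [0.09  0.059 0.091 0.06 ] dir01 8.1 dir03 -81.9
tray end [[ 0.434  -0.2702  0.018 ]
 [ 0.5415 -0.2546  0.018 ]]
div [[ 0.4215 -0.1475  0.018 ]
 [ 0.5204 -0.1342  0.018 ]]
tcp [ 0.4792 -0.2018  0.1695] turn/row z -8.62
[0.027, -0.027, -0.0]
[0.031, -0.023, -0.0]
[0.034, -0.018, -0.0]
[0.036, -0.013, -0.0]
[0.038, -0.007, -0.0]
[0.038, -0.001, -0.0]
[0.038, 0.004, -0.0]
[0.037, 0.01, -0.0]
[0.035, 0.016, -0.0]
```

>>> carry_out(
  moves=[1, 0.027, -0.027, 0, 0, 0, -8.6, 1, 0.031, -0.023, 0, 0, 0, -8.6, 1, 0.034, -0.018, 0, 0, 0, -8.6, 1, 0.036, -0.013, 0, 0, 0, -8.6, 1, 0.038, -0.007, 0, 0, 0, -8.6],
)

```text
clock: 16.75
tcp_pos: [0.5956, -0.0464, 0.1651]
orientation: [0.0, 0.902, 0.432, -0.0]
wrist_force: [0.9, 0.1, -0.6]
finger_gap: 0.0856
```

>>> carry_out(
  moves=[1, 0.038, -0.001, 0, 0, 0, -8.6, 1, 0.038, 0.004, 0, 0, 0, -8.6, 1, 0.037, 0.01, 0, 0, 0, -8.6, 1, 0.025, 0.012, 0, 0, 0, -7.6, 1, 0, 0, 0, 0, 0, 0],
)

```text
clock: 17.38
tcp_pos: [0.6821, 0.0746, 0.1584]
orientation: [-0.003, 0.731, 0.682, -0.003]
wrist_force: [0.5, -0.4, 0.9]
finger_gap: 0.0857
```

Run:
```python
from c import *
import pickle
env.read_camera('top')
s=env.get_state();a=env.read_camera('wrist');s2=env.get_state();print(s['tcp_pos'],s2['tcp_pos'])
pickle.dump(s,open('s5.pkl','wb'))
p=pix('wrist',[[.6942,.071,.05]],s)[0];x,y=int(p[0])-90,int(p[1])-75;print(x,y)
cv2.imwrite('pics/w5.png',cv2.resize(a[y:y+150,x:x+200,::-1],None,fx=4,fy=4,interpolation=cv2.INTER_CUBIC))
go([.6942,.071,.05],84.9)
```

```text
[0.68137359 0.07372334 0.15839951] [0.68101434 0.07289646 0.15876071]
167 131
move [-0.0008  0.0143  0.1086] [-0.52  0.06  0.9 ] tcp [0.681  0.0729 0.1588] head 85.8 t 17.48 gap 0.0853 j6 0.06
```

View pics/w5.png

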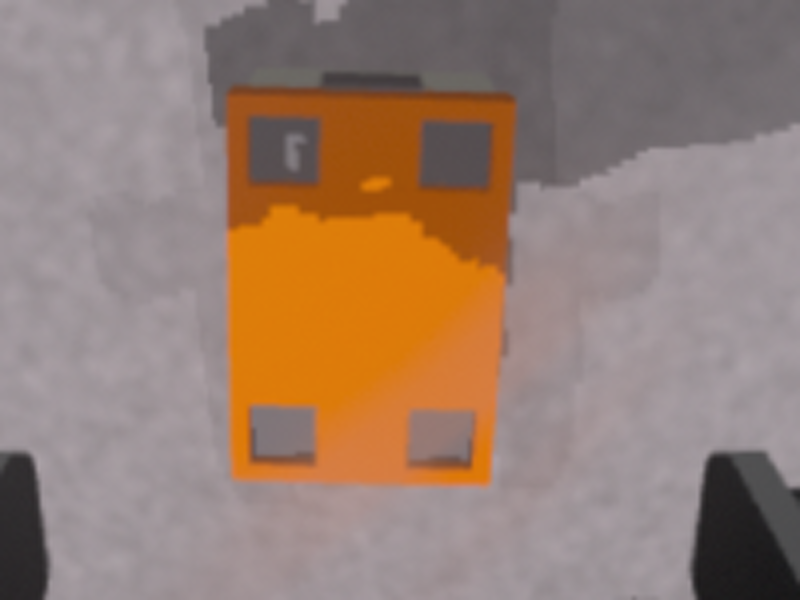

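Run:
```python
from c import *
import pickle; s=pickle.load(open('s5.pkl','rb'))
C=lambda L:np.array(L,float)/4+[167-.4,131-.4]
rectw("rec",C([(284,152),(456,155),(441,438),(283,435)]),.05,s)
rectw("lid",C([(228,93),(514,98),(491,485),(234,480)]),.05,s)
```

```text
rec [0.6936 0.0716 0.05  ] edges [0.066 0.036 0.066 0.036] dir01 84.8 dir03 -5.7
lid [0.6935 0.0718 0.05  ] edges [0.09  0.059 0.09  0.06 ] dir01 84.7 dir03 -5.4
```

>>> carry_out(
  moves=[1, 0, 0.0137, 0.015, -0.5, 0, 1.1, 1, 0, 0, 0.04, 0, 0, 0, 1, 0, 0, 0.035, 0, 0, 0, 1, 0, 0, 0.01, 0, 0, 0, 1, 0, 0, 0, 0, 0, 0],
)

```text
clock: 18.1
tcp_pos: [0.6957, 0.0665, 0.054]
orientation: [0.001, 0.743, 0.669, -0.0]
wrist_force: [0.1, -0.0, 0.5]
finger_gap: 0.0855
```

```bash
python3 -c "
from h import *
go([.6936,.0717,.037],84.6)"
```

```text
move [ 0.005  -0.0026  0.017 ] [ 0.09  0.1  -0.65] tcp [0.6957 0.0665 0.054 ] head 83.95 t 18.1 gap 0.0855 j6 0.09
```

>>> carry_out(
  moves=[1, 0.005, -0.0026, 0.01, 0, 0, -0.6, 1, 0, 0, 0.005, 0, 0, 0, 1, 0, 0, 0.001, 0, 0, 0, 1, 0, 0, 0, 0, 0, 0, 1, 0, 0, 0, 0, 0, 0],
)

```text
clock: 18.73
tcp_pos: [0.6963, 0.072, 0.0413]
orientation: [0.003, 0.74, 0.673, 0.002]
wrist_force: [0.4, -0.6, -0.2]
finger_gap: 0.0855
```

```bash
python3 -c "
from h import *
go([.6936,.0717,.037],84.6)"
```

```text
move [-0.0005 -0.0027  0.0043] [ 0.47  0.07 -0.04] tcp [0.6963 0.072  0.0413] head 84.56 t 18.73 gap 0.0855 j6 0.08
```

>>> carry_out(
  moves=[1, -0.0005, -0.0027, 0.004, 0.4, 0, 0, 1, 0, 0, 0, 0, 0, 0, -1, 0, 0, 0, 0, 0, 0, -1, 0, 0, 0, 0, 0, 0, -1, 0, 0, 0, 0, 0, 0],
  squeeze=50,
)

```text
clock: 19.35
tcp_pos: [0.6938, 0.0716, 0.0377]
orientation: [0.001, 0.74, 0.673, 0.0]
wrist_force: [0.4, -0.1, -0.7]
finger_gap: 0.0586
```

>>> carry_out(
  moves=[-1, 0, 0, 0, 0, 0, 0, -1, 0, 0, 0, 0, 0, 0, -1, 0, 0, -0.02, 0, 0, 0, -1, 0, 0, -0.06, 0, 0, 0, -1, 0, 0, -0.06, 0, 0, 0],
)

```text
clock: 19.98
tcp_pos: [0.6888, 0.0718, 0.1722]
orientation: [-0.004, 0.74, 0.673, -0.006]
wrist_force: [0.6, -0.6, -1.8]
finger_gap: 0.0589
```

```bash
python3 -c "
from h import *
print(env.get_state()['wrist_force'])
plan([.4807,-.2033,.19],8,9)"
```

```text
[ 0.62924862 -0.64872151 -1.79874452]
tcp [0.6888 0.0718 0.1722] turn/row z 8.51
[-0.033, -0.02, -0.002]
[-0.035, -0.015, -0.002]
[-0.037, -0.01, -0.002]
[-0.038, -0.004, -0.002]
[-0.038, 0.002, -0.002]
[-0.038, 0.007, -0.002]
[-0.036, 0.013, -0.002]
[-0.034, 0.018, -0.002]
[-0.031, 0.023, -0.002]
```

>>> carry_out(
  moves=[-1, -0.033, -0.02, -0.004, 0, 0, 8.5, -1, -0.035, -0.015, -0.004, 0, 0, 8.5, -1, -0.037, -0.01, -0.002, 0, 0, 8.5, -1, -0.038, -0.004, -0.002, 0, 0, 8.5, -1, -0.038, 0.002, -0.002, 0, 0, 8.5],
)

```text
clock: 20.6
tcp_pos: [0.5742, -0.0819, 0.1936]
orientation: [0.0, 0.937, 0.35, -0.001]
wrist_force: [-0.6, -0.4, -2.2]
finger_gap: 0.0588
```

>>> carry_out(
  moves=[-1, -0.038, 0.007, -0.002, 0, 0, 8.5, -1, -0.036, 0.013, -0.002, 0, 0, 8.5, -1, -0.034, 0.018, -0.002, 0, 0, 8.5, -1, -0.022, 0.016, 0, 0, 0, 7.5, -1, 0, 0, 0, 0, 0, 0],
)

```text
clock: 21.22
tcp_pos: [0.4797, -0.1979, 0.1998]
orientation: [0.001, 0.998, 0.058, -0.002]
wrist_force: [0.1, -0.2, -1.1]
finger_gap: 0.0592
```

Run:
```python
from h import *
env.read_camera('top')
s=env.get_state();a=env.read_camera('wrist')
import pickle; pickle.dump(s,open('s6.pkl','wb'))
cv2.imwrite('pics/w6.png',a[:,:,::-1])
go([.4807,-.2033,.1],8)
```

```text
move [-0.0005  0.0064  0.0998] [ 0.06  0.19 -1.16] tcp [ 0.4808 -0.1967  0.1998] head 6.84 t 21.32 gap 0.0588 j6 0.91
```

View pics/w6.png

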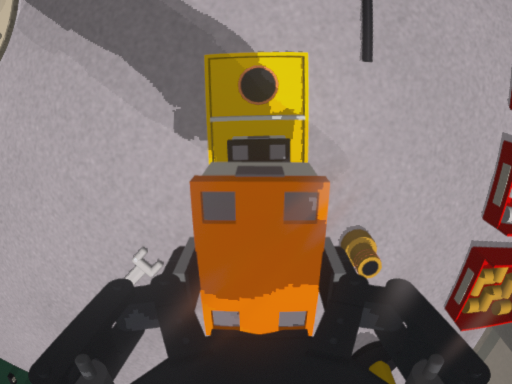

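Run:
```python
from c import *
import pickle; s=pickle.load(open('s6.pkl','rb')); print(s['tcp_pos'])
rectw("rec",[(218.5,206.5),(301,207),(292,319),(226,319)],s['tcp_pos'][2]+.0123,s)
```

```text
[ 0.48020965 -0.19726988  0.19974457]
rec [ 0.4804 -0.1966  0.212 ] edges [0.065 0.036 0.065 0.035] dir01 6.6 dir03 -83.6
```

>>> carry_out(
  moves=[-1, -0.0005, 0.0064, 0.02, 0, 0, -1.1, -1, 0, 0, 0.035, 0, 0, 0, -1, 0, 0, 0.015, 0, 0, 0, -1, 0, 0, 0, 0, 0, 0, -1, 0, 0, 0, 0, 0, 0],
)

```text
clock: 21.95
tcp_pos: [0.4849, -0.1995, 0.1286]
orientation: [0.001, 0.997, 0.076, -0.0]
wrist_force: [-0.5, 0.5, -1.2]
finger_gap: 0.0589
```

```bash
python3 -c "
from h import *
go([.4807,-.2033,.092],8)"
```

```text
move [-0.0047  0.0031  0.0366] [0.06 0.03 0.74] tcp [ 0.4849 -0.1995  0.1286] head 8.74 t 21.95 gap 0.0589 j6 0.88
```

>>> carry_out(
  moves=[-1, -0.0047, 0.003, 0.016, 0, 0, 0.7, -1, 0, 0, 0.01, 0, 0, 0, -1, 0, 0, 0.004, 0, 0, 0, -1, 0, 0, 0, 0, 0, 0, -1, 0, 0, 0, 0, 0, 0],
)

```text
clock: 22.58
tcp_pos: [0.484, -0.2035, 0.1014]
orientation: [0.002, 0.997, 0.072, 0.002]
wrist_force: [0.4, -0.1, -1.7]
finger_gap: 0.0589
```

```bash
python3 -c "
from h import *
go([.4807,-.2033,.088],8)"
```

```text
move [-0.0033 -0.0007  0.0133] [ 0.27 -0.26  0.22] tcp [ 0.484  -0.2035  0.1014] head 8.22 t 22.57 gap 0.0589 j6 0.88
```

>>> carry_out(
  moves=[-1, -0.003, -0.0005, 0.004, 0, 0, 0, -1, 0, 0, 0.002, 0, 0, 0, -1, 0, 0, 0, 0, 0, 0, -1, 0, 0, 0, 0, 0, 0, -1, 0, 0, 0, 0, 0, 0],
)

```text
clock: 23.2
tcp_pos: [0.4811, -0.2037, 0.0956]
orientation: [0.002, 0.997, 0.072, 0.003]
wrist_force: [-0.5, 0.8, -1.2]
finger_gap: 0.059
```

```bash
python3 -c "
from h import *
go([.4807,-.2033,.088],8)"
```

```text
move [-0.0003 -0.0005  0.0076] [ 0.3  -0.31  0.22] tcp [ 0.4811 -0.2037  0.0956] head 8.22 t 23.2 gap 0.059 j6 0.87
```

>>> carry_out(
  moves=[-1, -0.0003, -0.0004, 0.003, 0.2, -0.2, 0, -1, 0, 0, 0.003, 0, 0, 0, -1, 0, 0, 0.002, 0, 0, 0, -1, 0, 0, 0.001, 0, 0, 0, -1, 0, 0, 0, 0, 0, 0],
)

```text
clock: 23.82
tcp_pos: [0.481, -0.2035, 0.0878]
orientation: [0.001, 0.997, 0.072, 0.001]
wrist_force: [0.1, -0.4, -1.3]
finger_gap: 0.0589
```

>>> carry_out(
  moves=[-1, 0, 0, 0.002, 0, 0, 0, -1, 0, 0, 0.002, 0, 0, 0, -1, 0, 0, 0.001, 0, 0, 0, -1, 0, 0, 0, 0, 0, 0, -1, 0, 0, 0, 0, 0, 0],
)

```text
clock: 24.45
tcp_pos: [0.481, -0.2037, 0.0878]
orientation: [0.003, 0.997, 0.072, 0.002]
wrist_force: [-0.9, 0.6, 0.5]
finger_gap: 0.0585
```

```bash
python3 -c "
from h import *
go([.4807,-.2033,.088],8)"
```

```text
move [-0.0003 -0.0005 -0.0003] [ 0.33 -0.23  0.25] tcp [ 0.481  -0.2037  0.0878] head 8.25 t 24.45 gap 0.0585 j6 0.87
```

>>> carry_out(
  moves=[1, 0, 0, 0, 0, 0, 0, 1, 0, 0, 0, 0, 0, 0, 1, 0, 0, 0, 0, 0, 0, 1, 0, 0, -0.03, 0, 0, 0, 1, 0, 0, -0.06, 0, 0, 0],
)

```text
clock: 25.08
tcp_pos: [0.4778, -0.2018, 0.1739]
orientation: [-0.0, 0.997, 0.072, -0.002]
wrist_force: [0.6, -0.9, 0.4]
finger_gap: 0.0854
```

>>> carry_out(
  moves=[1, 0, 0, -0.02, 0, 0, 0, 1, 0, 0, 0, 0, 0, 0, 1, 0, 0, 0, 0, 0, 0, 1, 0, 0, 0, 0, 0, 0, 1, 0, 0, 0, 0, 0, 0],
)

```text
clock: 25.7
tcp_pos: [0.479, -0.2024, 0.1956]
orientation: [0.001, 0.997, 0.072, -0.001]
wrist_force: [0.2, 0.2, 0.5]
finger_gap: 0.0853
```

Run:
```python
from h import *
import pickle
s=env.get_state();a=env.read_camera('wrist');b=env.read_camera('side');t=env.read_camera('top')
pickle.dump(s,open('s7.pkl','wb'))
p=pix('wrist',[[.4807,-.2033,.10]],s)[0];x,y=int(p[0])-90,int(p[1])-75;print(x,y)
r=lambda q:cv2.resize(q[...,::-1],(400,300),interpolation=cv2.INTER_CUBIC)
cv2.imwrite('pics/w7.png',np.vstack([np.hstack([r(a[y:y+150,x:x+200]),r(b[200:275,180:280])]),np.hstack([r(t[175:265,285:405]),r(a)])]))
plan([.616,-.284,.17],8,5)
```

```text
171 122
tcp [ 0.4792 -0.2026  0.1961] turn/row z 0.05
[0.025, 0.02, 0.005]
[0.025, 0.02, 0.005]
[0.025, 0.02, 0.005]
[0.025, 0.02, 0.005]
[0.025, 0.02, 0.005]
```

View pics/w7.png

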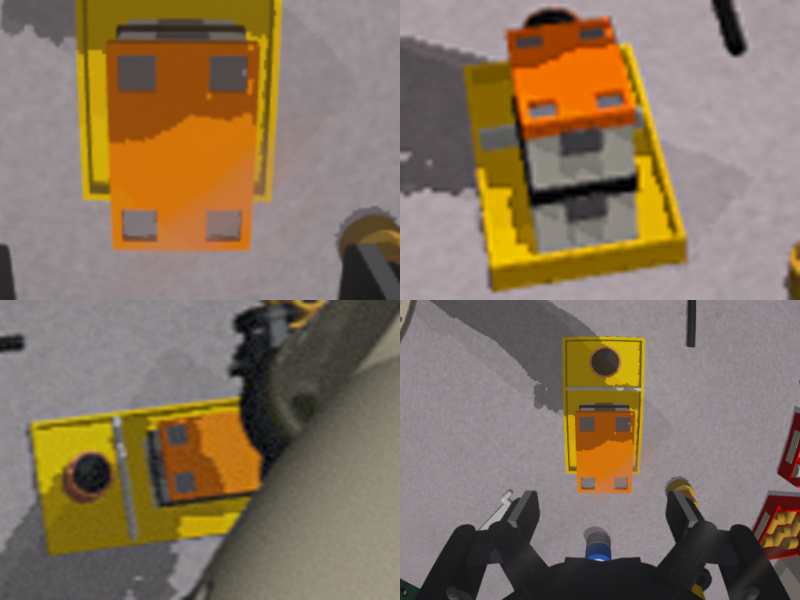

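Run:
```python
from c import *
import pickle; s=pickle.load(open('s7.pkl','rb'))
C=lambda L:np.array(L,float)/2+[171-.25,122-.25]
rectw("rec",C([(137,73.5),(228,73.5),(223,225),(139,225)]),.10,s)
```

```text
rec [ 0.4813 -0.2039  0.1   ] edges [0.066 0.036 0.066 0.036] dir01 8.2 dir03 -82.2
```

>>> carry_out(
  moves=[1, 0.025, 0.02, 0.005, 0, 0, 0, 1, 0.025, 0.02, 0.005, 0, 0, 0, 1, 0.025, 0.02, 0.005, 0, 0, 0, 1, 0.025, 0.02, 0.005, 0, 0, 0, 1, 0.015, 0.01, 0.005, 0, 0, 0],
)

```text
clock: 26.48
tcp_pos: [0.6087, -0.2767, 0.17]
orientation: [0.001, 0.997, 0.072, -0.001]
wrist_force: [-1.4, 0.9, 0.3]
finger_gap: 0.0854
```

```bash
python3 -c "
from h import *
env.read_camera('side')
go([.616,-.284,.04],8)"
```

```text
move [0.0052 0.0073 0.1288] [0.09 0.04 0.23] tcp [ 0.6098 -0.2773  0.1688] head 8.23 t 26.52 gap 0.0854 j6 0.88
```

>>> carry_out(
  moves=[1, 0.006, 0.0073, 0.02, 0, 0, 0, 1, 0, 0, 0.04, 0, 0, 0, 1, 0, 0, 0.035, 0, 0, 0, 1, 0, 0, 0.01, 0, 0, 0, 1, 0, 0, 0, 0, 0, 0],
)

```text
clock: 27.15
tcp_pos: [0.6153, -0.2837, 0.0571]
orientation: [0.0, 0.997, 0.072, -0.002]
wrist_force: [-0.4, 0.0, 1.1]
finger_gap: 0.0855
```

```bash
python3 -c "
from h import *
go([.617,-.284,.04],8)"
```

```text
move [0.0017 0.0005 0.0171] [-0.01  0.19  0.22] tcp [ 0.6153 -0.2837  0.0571] head 8.22 t 27.15 gap 0.0855 j6 0.88
```

>>> carry_out(
  moves=[1, 0.001, 0.0005, 0.01, 0, 0, 0, 1, 0, 0, 0.005, 0, 0, 0, 1, 0, 0, 0.001, 0, 0, 0, 1, 0, 0, 0, 0, 0, 0, 1, 0, 0, 0, 0, 0, 0],
  squeeze=40,
)

```text
clock: 27.78
tcp_pos: [0.6187, -0.2854, 0.0444]
orientation: [0.002, 0.997, 0.072, 0.001]
wrist_force: [-0.0, -0.6, 0.8]
finger_gap: 0.0854
```

>>> carry_out(
  moves=[-1, 0, 0, 0, 0, 0, 0, -1, 0, 0, 0, 0, 0, 0, -1, 0, 0, 0, 0, 0, 0, -1, 0, 0, 0, 0, 0, 0, -1, 0, 0, 0, 0, 0, 0],
)

```text
clock: 28.4
tcp_pos: [0.6188, -0.2856, 0.0451]
orientation: [0.002, 0.997, 0.072, 0.001]
wrist_force: [-0.5, -0.5, 0.2]
finger_gap: 0.0281
```

>>> carry_out(
  moves=[-1, 0, 0, -0.01, 0, 0, 0, -1, 0, 0, -0.04, 0, 0, 0, -1, 0, 0, -0.05, 0, 0, 0, -1, 0, 0, -0.02, 0, 0, 0, -1, 0, 0, 0, 0, 0, 0],
)

```text
clock: 29.02
tcp_pos: [0.6175, -0.2843, 0.1681]
orientation: [0.001, 0.997, 0.072, -0.0]
wrist_force: [-0.1, 0.0, -2.4]
finger_gap: 0.028
```

```bash
python3 -c "
from h import *
print(env.get_state()['wrist_force'])
plan([.4635,.120,.17],0,10)"
```

```text
[-0.10334318  0.03570866 -2.38124178]
tcp [ 0.6175 -0.2843  0.1681] turn/row z 0.82
[-0.009, -0.042, -0.0]
[-0.01, -0.042, -0.0]
[-0.011, -0.042, -0.0]
[-0.011, -0.042, -0.0]
[-0.012, -0.042, -0.0]
[-0.012, -0.041, -0.0]
[-0.013, -0.041, -0.0]
[-0.014, -0.041, -0.0]
[-0.014, -0.041, -0.0]
[-0.015, -0.041, -0.0]
```

>>> carry_out(
  moves=[-1, -0.009, -0.042, 0, 0, 0, 0.8, -1, -0.01, -0.042, 0, 0, 0, 0.8, -1, -0.011, -0.042, 0, 0, 0, 0.8, -1, -0.011, -0.042, 0, 0, 0, 0.8, -1, -0.012, -0.042, 0, 0, 0, 0.8],
)

```text
clock: 29.65
tcp_pos: [0.537, -0.0783, 0.161]
orientation: [-0.0, 0.999, 0.033, -0.003]
wrist_force: [1.2, 0.3, -1.3]
finger_gap: 0.0276
```

>>> carry_out(
  moves=[-1, -0.012, -0.041, 0, 0, 0, 0.8, -1, -0.013, -0.041, 0, 0, 0, 0.8, -1, -0.014, -0.041, 0, 0, 0, 0.8, -1, -0.014, -0.035, 0, 0, 0, 0.8, -1, -0.005, -0.015, 0, 0, 0, 0.8],
)

```text
clock: 30.28
tcp_pos: [0.4636, 0.0996, 0.1557]
orientation: [-0.001, 1.0, -0.002, -0.008]
wrist_force: [2.1, 0.1, -1.5]
finger_gap: 0.0279
```

```bash
python3 -c "
from h import *
env.read_camera('side')
go([.4635,.120,.055],0)"
```

```text
move [ 0.0021 -0.019   0.1006] [-0.2   0.93 -0.2 ] tcp [0.463  0.1006 0.1556] head -0.19 t 30.32 gap 0.0277 j6 1.62
```

>>> carry_out(
  moves=[-1, 0.002, -0.019, 0, 0, 0.9, 0, -1, 0, 0, 0.03, 0, 0, 0, -1, 0, 0, 0.035, 0, 0, 0, -1, 0, 0, 0.02, 0, 0, 0, -1, 0, 0, 0, 0, 0, 0],
)

```text
clock: 30.95
tcp_pos: [0.4623, 0.1203, 0.0647]
orientation: [-0.001, 1.0, -0.001, -0.002]
wrist_force: [-0.8, -1.0, -2.4]
finger_gap: 0.0277
```

```bash
python3 -c "
from h import *
go([.4635,.120,.049],0)"
```

```text
move [0.0013 0.0003 0.0157] [-0.15  0.26 -0.07] tcp [0.4623 0.1203 0.0647] head -0.07 t 30.95 gap 0.0277 j6 1.66
```

>>> carry_out(
  moves=[-1, 0, 0, 0.009, 0, 0, 0, -1, 0, 0, 0.004, 0, 0, 0, -1, 0, 0, 0.002, 0, 0, 0, -1, 0, 0, 0.001, 0, 0, 0, -1, 0, 0, 0, 0, 0, 0],
)

```text
clock: 31.58
tcp_pos: [0.464, 0.12, 0.0497]
orientation: [-0.001, 1.0, -0.001, -0.0]
wrist_force: [0.0, -0.3, -2.1]
finger_gap: 0.0275
```

>>> carry_out(
  moves=[-1, 0, 0, 0.003, 0, 0, 0, -1, 0, 0, 0.002, 0, 0, 0, -1, 0, 0, 0.002, 0, 0, 0, -1, 0, 0, 0, 0, 0, 0, -1, 0, 0, 0, 0, 0, 0],
)

```text
clock: 32.2
tcp_pos: [0.4647, 0.1205, 0.0498]
orientation: [-0.002, 1.0, -0.0, 0.002]
wrist_force: [0.8, 0.8, -0.5]
finger_gap: 0.028
```

>>> carry_out(
  moves=[1, 0, 0, 0, 0, 0, 0, 1, 0, 0, 0, 0, 0, 0, 1, 0, 0, -0.02, 0, 0, 0, 1, 0, 0, -0.06, 0, 0, 0, 1, 0, 0, -0.06, 0, 0, 0],
)

```text
clock: 32.83
tcp_pos: [0.4612, 0.1197, 0.188]
orientation: [-0.001, 1.0, -0.0, -0.003]
wrist_force: [1.0, -0.8, 0.4]
finger_gap: 0.0854
```

```bash
python3 -c "
from h import *
plan([.4995,-.405,.20],0,10)"
```

```text
tcp [0.4612 0.1197 0.188 ] turn/row z -0.01
[0.004, 0.052, -0.001]
[0.004, 0.052, -0.001]
[0.004, 0.052, -0.001]
[0.004, 0.052, -0.001]
[0.004, 0.052, -0.001]
[0.004, 0.052, -0.001]
[0.004, 0.052, -0.001]
[0.004, 0.052, -0.001]
[0.004, 0.052, -0.001]
[0.004, 0.052, -0.001]
```

>>> carry_out(
  moves=[1, 0.004, 0.052, -0.004, 0, 0, 0, 1, 0.004, 0.052, -0.003, 0, 0, 0, 1, 0.004, 0.052, -0.002, 0, 0, 0, 1, 0.004, 0.052, -0.002, 0, 0, 0, 1, 0.004, 0.052, -0.002, 0, 0, 0],
)

```text
clock: 33.45
tcp_pos: [0.4873, -0.1442, 0.2075]
orientation: [-0.001, 1.0, 0.004, 0.004]
wrist_force: [1.3, 0.2, 0.4]
finger_gap: 0.0852
```

>>> carry_out(
  moves=[1, 0.004, 0.052, 0, 0, 0, 0, 1, 0.004, 0.052, 0, 0, 0, 0, 1, 0.004, 0.052, 0, 0, 0, 0, 1, 0.004, 0.04, 0, 0, 0, 0, 1, 0.004, 0.01, 0, 0, 0, 0],
)

```text
clock: 34.08
tcp_pos: [0.5089, -0.3608, 0.2064]
orientation: [-0.001, 1.0, 0.002, 0.005]
wrist_force: [-0.0, 0.6, 0.2]
finger_gap: 0.0853
```

Run:
```python
from h import *
env.read_camera('side')
s=env.get_state();a=env.read_camera('wrist').astype(int)
m=((a[...,2]>90)&(a[...,2]>a[...,0]*1.8)).astype(np.uint8)
n,l,st,c=cv2.connectedComponentsWithStats(m)
for i in np.argsort(-st[1:,4])[:3]+1: print(st[i],c[i],world('wrist',c[i],.055,s).round(4))
print(pix('wrist',[[.4995,-.405,.06]],s))
go([.4995,-.405,.037],0)
```

```text
[228 199  42  39 829] [248.34620024 217.19179735] [[ 0.5    -0.4034  0.055 ]]
[373 364   5  10  24] [375.08333333 369.        ] [[ 0.6992 -0.6774  0.055 ]]
[266 332   3   1   3] [267. 332.] [[ 0.5221 -0.5691  0.055 ]]
[[247.72523214 220.59443507]]
move [-0.0115  0.0462  0.1692] [-0.12 -0.53  0.31] tcp [ 0.5091 -0.3591  0.2064] head 0.31 t 34.17 gap 0.0858 j6 0.82
```

>>> carry_out(
  moves=[1, -0.01, 0.0455, 0, 0, -0.5, 0, 1, 0, 0, 0.04, 0, 0, 0, 1, 0, 0, 0.05, 0, 0, 0, 1, 0, 0, 0.035, 0, 0, 0, 1, 0, 0, 0.01, 0, 0, 0],
)

```text
clock: 34.8
tcp_pos: [0.5019, -0.3976, 0.0709]
orientation: [-0.001, 1.0, 0.007, 0.001]
wrist_force: [-0.4, 0.5, -0.4]
finger_gap: 0.0858
```

```bash
python3 -c "
from h import *
go([.4998,-.4045,.038],0)"
```

```text
move [-0.0023  0.0069  0.0329] [-0.12 -0.17  0.82] tcp [ 0.5019 -0.3976  0.0709] head 0.82 t 34.8 gap 0.0858 j6 0.76
```

>>> carry_out(
  moves=[1, -0.002, 0.0068, 0.014, 0, 0, 0, 1, 0, 0, 0.012, 0, 0, 0, 1, 0, 0, 0.003, 0, 0, 0, 1, 0, 0, 0.001, 0, 0, 0, 1, 0, 0, 0, 0, 0, 0],
)

```text
clock: 35.42
tcp_pos: [0.5023, -0.4049, 0.0431]
orientation: [0.001, 1.0, 0.008, 0.003]
wrist_force: [0.7, -0.5, 0.8]
finger_gap: 0.0854
```

```bash
python3 -c "
from h import *
go([.4998,-.4045,.038],0)"
```

```text
move [-0.0025 -0.0005  0.0051] [ 0.08 -0.38  0.93] tcp [ 0.5023 -0.4049  0.0431] head 0.93 t 35.42 gap 0.0854 j6 0.75
```

>>> carry_out(
  moves=[1, -0.0025, -0.0005, 0.004, 0, -0.3, 0, -1, 0, 0, 0, 0, 0, 0, -1, 0, 0, 0, 0, 0, 0, -1, 0, 0, 0, 0, 0, 0, -1, 0, 0, 0, 0, 0, 0],
)

```text
clock: 36.05
tcp_pos: [0.5003, -0.4051, 0.0401]
orientation: [0.001, 1.0, 0.008, 0.001]
wrist_force: [0.5, -0.1, -0.8]
finger_gap: 0.0427
```

>>> carry_out(
  moves=[-1, 0, 0, 0, 0, 0, 0, -1, 0, 0, -0.02, 0, 0, 0, -1, 0, 0, -0.06, 0, 0, 0, -1, 0, 0, -0.06, 0, 0, 0, -1, 0, 0, -0.02, 0, 0, 0],
)

```text
clock: 36.67
tcp_pos: [0.4972, -0.4022, 0.1986]
orientation: [-0.003, 1.0, 0.008, -0.003]
wrist_force: [-0.4, -0.3, -3.2]
finger_gap: 0.043
```

```bash
python3 -c "
from h import *
print(env.get_state()['wrist_force'])
plan([.476,.213,.21],-5,12)"
```

```text
[-0.44964889 -0.30919745 -3.17055285]
tcp [ 0.4972 -0.4022  0.1986] turn/row z 0.49
[-0.001, -0.051, -0.001]
[-0.001, -0.051, -0.001]
[-0.002, -0.051, -0.001]
[-0.002, -0.051, -0.001]
[-0.003, -0.051, -0.001]
[-0.003, -0.051, -0.001]
[-0.004, -0.051, -0.001]
[-0.004, -0.051, -0.001]
[-0.004, -0.051, -0.001]
[-0.005, -0.051, -0.001]
[-0.005, -0.051, -0.001]
[-0.006, -0.051, -0.001]
```

>>> carry_out(
  moves=[-1, -0.001, -0.04, -0.003, 0, 0, 0.5, -1, -0.001, -0.051, -0.003, 0, 0, 0.5, -1, -0.002, -0.051, -0.002, 0, 0, 0.5, -1, -0.002, -0.051, -0.002, 0, 0, 0.5, -1, -0.003, -0.051, -0.002, 0, 0, 0.5],
  squeeze=60,
)

```text
clock: 37.3
tcp_pos: [0.4887, -0.1559, 0.2115]
orientation: [-0.002, 1.0, -0.018, -0.003]
wrist_force: [0.6, 0.1, -3.0]
finger_gap: 0.0423
```

>>> carry_out(
  moves=[-1, -0.003, -0.051, -0.001, 0, 0, 0.5, -1, -0.004, -0.051, -0.001, 0, 0, 0.5, -1, -0.004, -0.051, 0, 0, 0, 0.5, -1, -0.004, -0.051, 0, 0, 0, 0.5, -1, -0.005, -0.051, 0, 0, 0, 0.5],
)

```text
clock: 37.92
tcp_pos: [0.4795, 0.1081, 0.2131]
orientation: [-0.002, 0.999, -0.041, -0.004]
wrist_force: [0.4, 0.7, -2.6]
finger_gap: 0.0424
```

```bash
python3 -c "
from h import *
go([.476,.213,.1],-5)"
```

```text
move [-0.0113 -0.1038  0.1136] [-0.22  0.45  0.26] tcp [0.4795 0.1081 0.2131] head -4.74 t 37.92 gap 0.0424 j6 1.71
```

>>> carry_out(
  moves=[-1, -0.005, -0.05, 0, 0, 0, 0, -1, -0.004, -0.03, 0, 0, 0, 0, -1, 0, -0.01, 0, 0, 0.3, 0, -1, 0, 0, 0, 0, 0, 0, -1, 0, 0, 0, 0, 0, 0],
)

```text
clock: 38.55
tcp_pos: [0.4753, 0.2031, 0.2116]
orientation: [-0.001, 0.999, -0.039, -0.003]
wrist_force: [-0.3, -0.2, -1.6]
finger_gap: 0.0424
```

```bash
python3 -c "
from h import *
go([.476,.213,.05],-5)"
```

```text
move [ 0.0009 -0.0097  0.1616] [-0.09  0.34  0.55] tcp [0.4753 0.2031 0.2116] head -4.45 t 38.55 gap 0.0424 j6 1.89
```

>>> carry_out(
  moves=[-1, 0.001, -0.01, 0.02, 0, 0.3, 0, -1, 0, 0, 0.045, 0, 0, 0, -1, 0, 0, 0.045, 0, 0, 0, -1, 0, 0, 0.02, 0, 0, 0, -1, 0, 0, 0.005, 0, 0, 0],
)

```text
clock: 39.17
tcp_pos: [0.4802, 0.207, 0.0747]
orientation: [-0.001, 0.999, -0.044, 0.002]
wrist_force: [-0.4, 0.5, -2.1]
finger_gap: 0.0424
```

```bash
python3 -c "
from h import *
go([.476,.213,.044],-5)"
```

```text
move [-0.0048 -0.0055  0.0307] [-0.08 -0.21 -0.06] tcp [0.4802 0.207  0.0747] head -5.06 t 39.17 gap 0.0424 j6 1.91
```

>>> carry_out(
  moves=[-1, -0.0045, -0.0055, 0.012, 0, 0, 0, -1, 0, 0, 0.01, 0, 0, 0, -1, 0, 0, 0.003, 0, 0, 0, -1, 0, 0, 0.001, 0, 0, 0, -1, 0, 0, 0, 0, 0, 0],
)

```text
clock: 39.8
tcp_pos: [0.4783, 0.2128, 0.0496]
orientation: [-0.001, 0.999, -0.045, 0.004]
wrist_force: [-0.2, -1.1, -2.3]
finger_gap: 0.0424
```

>>> carry_out(
  moves=[-1, 0, 0, 0.003, 0, 0, 0, -1, 0, 0, 0.002, 0, 0, 0, -1, 0, 0, 0.002, 0, 0, 0, -1, 0, 0, 0.001, 0, 0, 0, -1, 0, 0, 0, 0, 0, 0],
)

```text
clock: 40.42
tcp_pos: [0.4793, 0.2133, 0.0445]
orientation: [-0.002, 0.999, -0.045, 0.005]
wrist_force: [0.3, -0.4, -2.5]
finger_gap: 0.0424
```

>>> carry_out(
  moves=[-1, 0, 0, 0.003, 0, 0, 0, -1, 0, 0, 0.002, 0, 0, 0, -1, 0, 0, 0.001, 0, 0, 0, -1, 0, 0, 0, 0, 0, 0, -1, 0, 0, 0, 0, 0, 0],
)

```text
clock: 41.05
tcp_pos: [0.4795, 0.2135, 0.0443]
orientation: [-0.002, 0.999, -0.045, 0.007]
wrist_force: [-0.7, -0.3, 0.1]
finger_gap: 0.0423
```

On the floor. Release, rise and move clear (up and back).

>>> carry_out(
  moves=[1, 0, 0, 0, 0, 0, 0, 1, 0, 0, 0, 0, 0, 0, 1, 0, 0, -0.02, 0, 0, 0, 1, 0, 0, -0.06, 0, 0, 0, 1, 0, 0, -0.06, 0, 0, 0],
)

```text
clock: 41.68
tcp_pos: [0.4752, 0.2123, 0.1819]
orientation: [-0.001, 0.999, -0.045, 0.002]
wrist_force: [0.7, 0.3, 0.3]
finger_gap: 0.0854
```

>>> carry_out(
  moves=[1, 0, -0.05, -0.02, 0, 0, 0, 1, -0.02, -0.06, 0, 0, 0, 0, 1, -0.03, -0.05, 0, 0, 0, 0, 1, 0, -0.01, 0, 0, 0, 0, 1, 0, 0, 0, 0, 0, 0],
)

```text
clock: 42.3
tcp_pos: [0.4454, 0.3923, 0.2097]
orientation: [-0.004, 0.999, -0.046, 0.009]
wrist_force: [0.5, 0.7, 0.4]
finger_gap: 0.0858
```

Run:
```python
from h import *
t=env.read_camera('top');b=env.read_camera('side')
r=lambda q:cv2.resize(q[...,::-1],(400,300),interpolation=cv2.INTER_CUBIC)
cv2.imwrite('pics/f.png',np.vstack([np.hstack([r(t[140:260,140:300]),r(t[190:265,285:385])]),np.hstack([r(b[110:215,160:300]),r(b[195:285,170:290])])]))
m=((t[...,0]>130)&(t[...,1]<60)).astype(np.uint8)[140:180,140:180]
print(np.argwhere(m).mean(0)+140, env.get_state()['clock'])
```

```text
[158.32380952 158.20952381] 42.4
```

View pics/f.png

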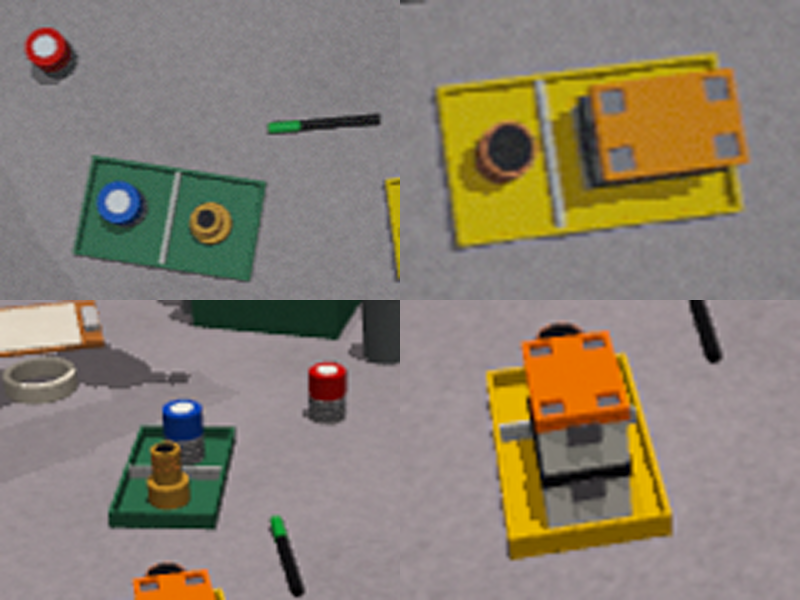

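The picture shows every part upright in its own compartment. The seal case sits square and flat on the black lid, the red coupling is unmoved, and the arm is clear.

```bash
python3 -c "
from workcell import env
print(env.hand_in())"
```

```text
the job is handed in; nothing more can be done
None
```

Both kits are made up and the job is handed in at about 42 s of the 144 s allowed; no verdict was reported.

- **Green tray:** the blue coupling and the brass adapter stand upright, one in each compartment.
- **Yellow tray:** the copper socket stands upright in the small compartment. The screw case sits in the large one, lid up, with the seal case stacked on it.
- **Stack:** measured with the wrist camera, the seal case is within 1 mm and about 0.2° of the screw case. The tool height at release (0.0878 m, 0.0877 m expected) puts it 46 mm up, so the feet are fully in the recesses.
- **Red coupling:** still standing at the same pixels as in the first picture.
- **Final pictures:** the top and side views showed everything upright and the arm clear.

No check failed. The top and wrist cameras differed by up to about 3 mm on the black case, and I used the wrist values for both cases.

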